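Level a weld test coupon with a wedge and hold it

TASK

The welded steel test coupon on the set-up plate lies nose-down: level it for inspection. Pick up the brass wedge, lay it flat on the set-up plate and push its thin end under the middle of the coupon's low, bevelled edge until that edge lifts off the plate and the coupon sits level, still against the fence, and finish while you hold the wedge there by its heel. Touch the coupon with nothing but the wedge and leave the other things where they are.

Things in the scene. Friction and masses are not known exactly. Their poses are not given: they have to be found in the camera images.
- setup_plate: Bright ground steel plate fixed on the bench, 280 (x) x 180 (y) x 15 mm thick. Origin: centre of its underside; its top face is at z = +15 mm. Its +x points away from the robot to the fence: a dark steel bar 16 x 150 x 20 mm high standing on the plate, its near face at x = +115 mm. The plate's position and yaw vary.
- coupon: Loose steel plate 110 (x) x 80 (y) x 12 mm, 0.9 kg, weld bead across its top at x = +32 mm. A 5 mm thick backing bar under it (x = 20 to 45 mm, full width) is flat on the set-up plate when level; at the start it lies 0.072 rad nose-down on bar and low near edge. Origin: mid-footprint, level with the bar's underside (plate z = 5 to 17 mm). Far end x = +55 mm, 0 to 2 mm from the fence.
- coupon_edge (a point): Middle of the coupon's lower near edge, the line to lift: coupon frame (-49, 0, 5) mm. It rests on the set-up plate at the start and is 5 mm above it when level; about 2 N raise it, 4 N raise it past level. A bevel rises from it 3.5 mm over 6 mm to the near end face (x = -55 mm): the wedge tip slips under it.
- coupon_edge_l (a point): Left (+y) end of the same lower edge, coupon frame (-49, 38, 5) mm.
- coupon_edge_r (a point): Right (-y) end of the same lower edge, coupon frame (-49, -38, 5) mm.
- wedge: Loose brass wedge, 0.3 kg, on the bench beside the plate; 90 (x) x 32 (y) mm, flat underside, oiled. Heel to grip: upright block x = -15 to +15 mm, 32 mm wide, 39 mm high. Nose: thins evenly, 1 in 7, from 9.6 mm at x = +15 mm to a 1 mm tip at x = +75 mm (5 mm thick 28 mm behind the tip). Origin: centre of the heel's underside; +x points to the tip.
- wedge_tip (a point): Middle of the wedge's tip, at its underside: wedge frame (75, 0, 0) mm.
- mount: Bystander: black resin-mounted metal specimen, a disc 30 mm in diameter, 18 mm high, standing on the set-up plate beside the coupon. Origin: centre of its underside.
- eyepiece: Bystander: black microscope eyepiece standing on the bench, 38 mm in diameter, 58 mm high. Origin: centre of its underside.
- dropper: Bystander: closed amber glass bottle, 38 mm in diameter, 85 mm high, on the bench. Origin: centre of its underside.
- lens_case: Bystander: round grey plastic case with a black lid, 48 mm in diameter, 50 mm high, on the bench. Origin: centre of its underside.
Not all that is in view belongs to the job. There is more than one size of the wedge; the one meant has the size given above.

How it is judged:
By the outcome, as a careful person would: the job done as asked, in the order asked, and still so for the second after the job is handed in, while the arm keeps its last pose, push and grip.
It also fails if it takes over 42 s, if anything falls off the work surface, if the arm or the gripper's body presses on something with over 40 N, if the wrist force passes 120 N, or if a joint passes its speed limit or range.

ROBOT

A 6-joint arm with a two-finger parallel gripper is mounted at the origin on the work surface. World frame = base frame: x ahead of the robot, y to its left, z up, the work surface at z = 0. Lengths are in m, angles in rad, forces in N, time in s.
With the tool pointing down it reaches from about 0.35 to 0.975 m from the base axis. Payload 4.9 kg.
Tool frame: the origin (TCP) lies midway between the tips of the shut fingers; the grasp point (between the pads) lies 19 mm behind it; z points along the fingers, y is the line along which they close (so a half turn about z gives the same grasp; the last joint's range is limited). The gripper opens to 85 mm and grips with 20 to 120 N. Pads are 22 mm wide; open, the fingers measure 114 mm over their backs; the gripper's body (76 mm by 85 mm) begins 54 mm behind the grasp point. The pads swing forward as they close: fully open they stand 13 mm farther back than shut.
Start: joints at [-1.374, 0.053, 1.613, -0, 1.476, -0.119], TCP at [0.194, -0.594, 0.231] pointing down, gripper open.
Joint ranges: [-3.01, 3.01], [-1.01, 2.22], [0.06, 2.58], [-1.02, 4.17], [0.09, 2.62], [-3.14, 3.14]. Speed limits (rad/s): [2.57, 2.57, 3.14, 3.14, 3.14, 3.14].

INTERFACE

Orientations are given as a unit quaternion [w, x, y, z].
In Python, from plant import * gives the robot as it stands.
- The arm moves only by the tool jog_arm, never from a script. Its argument "targets" is a list of rows, each a list of 3 entries, a list of its own where there are three numbers: the shift along the tool's x, y, z in units of 25 mm (1.0 is 25 mm), then the turn, a rotation vector about the tool's x, y, z in units of 8 degrees (1.0 is 8 degrees), then the opening in per cent of the stroke, from 0 (shut) to 100 (fully open). A call has 1 to 8 rows; each row is the pose to reach, as a shift and turn from the pose commanded when the call began, along the tool's axes at that moment; what a row does not reach only later rows make up. A row lasts 1/8 s, in which the tool goes at most 62.5 mm and 10.7 degrees, less where a joint would pass 70% of its speed; a pose out of reach is approached as far as the arm can. A call with a gripper value outside its range is refused whole. The fingers move at their own pace and stop on an object; the grip force is fixed at half the most. Time passes only in rows, so rows that repeat a pose let the fingers close. It gives the time, the measured TCP pose, the force, the opening and the grip force at its end, in the units of the state.
- state(): the state, without advancing time (a new reading comes with each control period).
- grab_frame(name): name is "side" or "top"; returns (picture, depth): 420x560x3 uint8, red, green, blue; 420x560 float32, m along the optical axis (not along the pixel's ray), 0 where there is no reading.
- camera_params(name): a dict with "fovy" (degrees; the focal length in pixels is half the picture's height over the tangent of half this angle, whatever the lens; pixels are square), "cx", "cy" (the principal point, pixels), "rvec" (rotation vector, rad) and "tvec" (3), from world to camera coordinates, as OpenCV has them. Camera axes: x right, y down, z forward; pixel columns grow to the right and rows downward; lengths in m; the calibration is good to about 2 mm. A picture is of the moment at which its call begins. camera_params takes no time and is no camera call.
- job_done(): hands the job in; it is judged then, once.
The state is a dict: "time": time; "joint_pos": joint angles; "joint_vel": joint speeds; "joint_efforts": joint torques, N m; "tool_pos": TCP position; "tool_rot": TCP orientation; "contact_force": force on the tool from outside, world axes, zero at the start; "ft_torque": the same for the moment, N m; "gripper_width": opening from 0.0 (shut) to 1.0 (fully open); "grasp_force": force on a finger pad.
Only numpy, scipy, OpenCV 4.12 (cv2) and the standard library are available. Lean on these libraries where they do the work, as an engineer would, in place of code of your own. Each camera call takes 0.05 s, during which the arm holds its last target. There are 200 camera calls.

## Working session

There is one attempt and no reset: what is moved stays moved. The work goes in short steps, Python scripts to look and compute and a tool call to move; the robot and the scene stay as the last step left them, time stands still between calls to the robot, and variables do not carry over. Pictures are saved under pics/ and viewed, at most 10 in all, crops included, and the job is handed in when it is done.

Besides the shell and the picture viewer there is one more tool, called after "Call:" as name(argument=value, ...) on one line, values as JSON. jog_arm: Moves the arm, as the interface text tells. Its arguments: {"type":"object","properties":{"targets":{"type":"array"}},"required":["targets"]}

```bash
ls; mkdir -p pics; cat > h.py <<'E'
from plant import *
import numpy as np, cv2
def cam(n):
    c=camera_params(n); R=cv2.Rodrigues(np.array(c["rvec"],float))[0]; t=np.array(c["tvec"],float).ravel()
    f=210/np.tan(np.radians(c["fovy"])/2); return R,t,f,c["cx"],c["cy"]
def ray(n,uv,z):
    R,t,f,cx,cy=cam(n); uv=np.atleast_2d(uv).astype(float)
    d=np.c_[(uv[:,0]-cx)/f,(uv[:,1]-cy)/f,np.ones(len(uv))]@R; o=-R.T@t
    return o+d*((z-o[2])/d[:,2])[:,None]
def cloud(n,D):
    R,t,f,cx,cy=cam(n); v,u=np.mgrid[:420,:560]
    P=np.stack([(u-cx)/f*D,(v-cy)/f*D,D],-1); return (P-t)@R
def proj(n,P):
    R,t,f,cx,cy=cam(n); q=np.atleast_2d(P)@R.T+t; return np.c_[q[:,0]/q[:,2]*f+cx,q[:,1]/q[:,2]*f+cy]
E
python3 - <<'E'
from h import *
for n in("top","side"):
    im,D=grab_frame(n); cv2.imwrite(f"pics/{n}0.png",im[:,:,::-1]); np.savez(f"pics/{n}0.npz",im=im,D=D)
    print(n,camera_params(n),-cam(n)[0].T@cam(n)[1])
print(state())
E
```

```text
pics
top {'fovy': 56.10659328552801, 'cx': 278.00419291769794, 'cy': 210.60699379319774, 'rvec': array([ 2.09950618, -2.1451046 ,  0.13070008]), 'tvec': array([0.06671052, 0.57100951, 0.88442036])} [0.42508552 0.02302448 0.96512885]
side {'fovy': 47.820317144297434, 'cx': 273.79824188108216, 'cy': 210.9551578973947, 'rvec': array([ 0.8946863 , -2.5795955 ,  1.03273321]), 'tvec': array([0.43851533, 0.26669639, 0.85829975])} [0.11702469 0.58957843 0.79925191]
{'time': 0.1, 'joint_pos': array([-1.37403385e+00,  5.33017720e-02,  1.61420008e+00, -3.21256370e-05,
        1.47602196e+00, -1.18993347e-01]), 'joint_vel': array([ 0.00163019, -0.00117591, -0.00263224, -0.00020127,  0.00111191,
       -0.0007749 ]), 'joint_efforts': array([-1.07459611e-03, -3.94906425e+01, -3.71362209e+01, -2.15234272e-04,
        3.96691423e-03, -1.29313392e-06]), 'tool_pos': array([ 0.19396415, -0.59352051,  0.23015327]), 'tool_rot': array([-9.64231819e-04,  9.87562445e-01,  1.57224311e-01, -5.35139984e-05]), 'contact_force': array([-0.25049054,  0.01193019,  0.57307667]), 'ft_torque': array([ 0.00683045,  0.01465346, -0.009211  ]), 'grasp_force': 0.0, 'gripper_width': 0.9986375973271562}
```

View pics/top0.png

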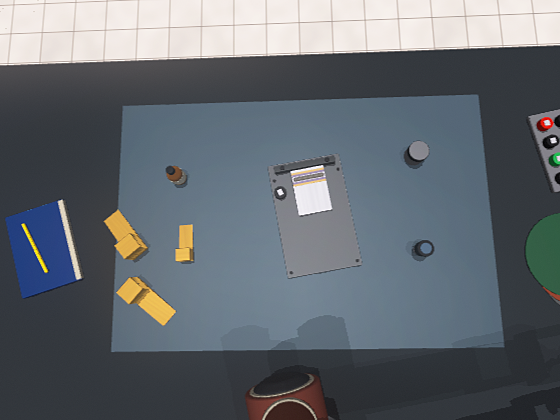

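View pics/side0.png

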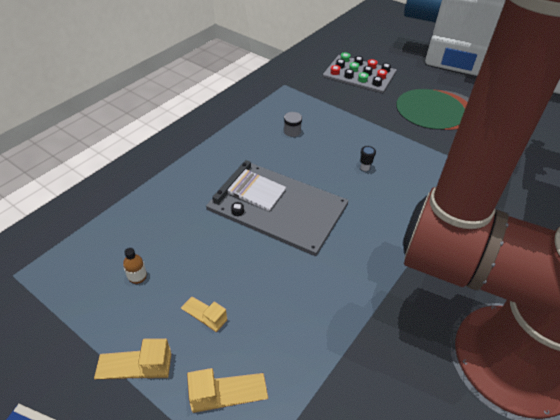

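The top view shows the plate at (315,215), with the fence at the far end and the coupon at (312,190). There are three brass wedges, at (125,235), (185,245) and (147,300). The mount is at (280,192), the dropper at (175,175), the lens case at (418,152) and the eyepiece at (424,248). The side view agrees. Next I measure the wedges, plate and coupon.

```bash
cat > m.py <<'E'
from h import *
def comps(m,amin=80):
    n,l,s,c=cv2.connectedComponentsWithStats(m.astype(np.uint8)); return [(l==i) for i in range(1,n) if s[i,4]>amin]
if __name__=="__main__":
  for n in("top","side"):
    z=np.load(f"pics/{n}0.npz"); im,D=z["im"],z["D"]; W=cloud(n,D); hsv=cv2.cvtColor(im,cv2.COLOR_RGB2HSV)
    m=(hsv[:,:,0]>14)&(hsv[:,:,0]<32)&(hsv[:,:,1]>120)&(hsv[:,:,2]>90)&(W[:,:,0]<.75)
    for k in comps(m):
        P=W[k]; h=np.percentile(P[:,2],97)
        T=P[np.abs(P[:,2]-h)<.006]; r=cv2.minAreaRect(T[:,:2].astype(np.float32)*1000)
        N=P[P[:,2]<.012]; a=cv2.minAreaRect(P[:,:2].astype(np.float32)*1000)
        d=N[:,:2].mean(0)-T[:,:2].mean(0) if len(N) else 0
        print(n,len(P),"h",h.round(4),"heel",np.round(r[0],1),np.round(r[1],1),r[2],"all",np.round(a[0]),np.round(a[1],1),round(a[2],1),"nose dir",np.degrees(np.arctan2(d[1],d[0])).round(1))
    # plate & things above bench
    P=W; reg=(W[:,:,2]>.009)&(W[:,:,2]<.0225)&(abs(W[:,:,1])<.25)&(W[:,:,0]>.3)&(W[:,:,0]<.85)&~m
    for k in comps(reg,800):
        Q=W[k]; r=cv2.minAreaRect(Q[:,:2].astype(np.float32)*1000); print(n,"plate",r,np.median(Q[:,2]))
E
python3 m.py; python3 - <<'E'
import cv2
a=cv2.imread('pics/top0.png')[140:290,255:375]; cv2.imwrite('pics/c0.png',cv2.resize(a,None,fx=4,fy=4,interpolation=cv2.INTER_CUBIC))
E
```

```text
top 1043 h 0.0575 heel [496.6 409.2] [43.1 45.9] 40.460201263427734 all [463. 272.] [492.  105.4] 69.2 nose dir 40.3
top 205 h 0.023 heel [500.6 654.7] [138.6   9.3] 30.93716049194336 all [441. 369.] [683.5 106.3] 78.5 nose dir -169.2
top 519 h 0.0412 heel [475.3 281.7] [33.2 28.4] 89.3187255859375 all [489. 162.] [291.   91.3] 82.8 nose dir 3.3
top 1246 h 0.0574 heel [393.9 399.5] [42.8 45.9] 48.96856689453125 all [367. 239.] [114.7 432.1] 0.2 nose dir -131.7
top plate ((567.6490478515625, -31.720947265625), (280.7674560546875, 179.91268920898438), 9.242734909057617) 0.015037704703296791Traceback (most recent call last):
  File "m.py", line 13, in <module>
    print(n,len(P),"h",h.round(4),"heel",np.round(r[0],1),np.round(r[1],1),r[2],"all",np.round(a[0]),np.round(a[1],1),round(a[2],1),"nose dir",np.degrees(np.arctan2(d[1],d[0])).round(1))
                                                                                                                                                                     ~^^^
TypeError: 'int' object is not subscriptable
```

View pics/c0.png

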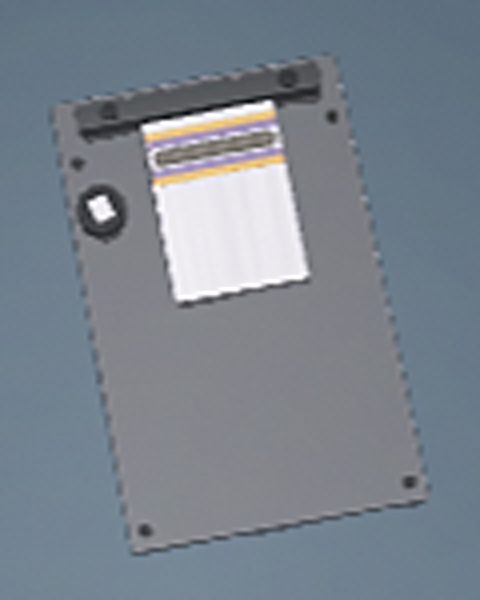

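The crop shows the coupon as a white rectangle whose near edge runs from (178,303) to (308,275) in the crop. It sits on the plate against the fence, with the mount to its left at (102,210). The middle wedge has the right size, with a 33x28 mm heel about 40 mm high. Now refine it and the coupon.

```bash
cat > m2.py <<'E'
from m import *
z=np.load("pics/top0.npz"); im,D=z["im"],z["D"]; W=cloud("top",D); hsv=cv2.cvtColor(im,cv2.COLOR_RGB2HSV)
m=(hsv[:,:,0]>12)&(hsv[:,:,0]<34)&(hsv[:,:,1]>100)&(hsv[:,:,2]>80)
m[:, :170]=0; m[:,200:]=0; m[:220]=0; m[270:]=0
nz=m&(W[:,:,2]<.0125)&(W[:,:,2]>-.005); hl=m&(W[:,:,2]>.034)
v,u=np.nonzero(nz); Q=W[nz]; Q=Q[(abs(Q[:,0]-.5)<.08)&(abs(Q[:,1]-.28)<.05)]
print("nose",cv2.minAreaRect(Q[:,:2].astype(np.float32)*1000), Q[:,0].min(),Q[:,0].max())
# contour rays: nose at z=4, heel top at z=39
for k,zz in((nz,.005),(hl,.039)):
    c=max(cv2.findContours(k.astype(np.uint8),0,1)[0],key=cv2.contourArea)[:,0]
    print("ray",cv2.minAreaRect(ray("top",c,zz)[:,:2].astype(np.float32)*1000))
# coupon
k=(W[:,:,2]>.0235)&(W[:,:,2]<.04); 
th=np.radians(9.24); R=np.array([[np.cos(th),np.sin(th)],[-np.sin(th),np.cos(th)]])
L=(W[:,:,:2]-[.56765,-.03172])@R.T
k&=(abs(L[:,:,0]-.05)<.061)&(abs(L[:,:,1])<.08)&(hsv[:,:,2]>105)
k=max(comps(k,50),key=np.sum); Q=np.c_[L[k],W[k][:,2]]
print("coupon in plate",cv2.minAreaRect(Q[:,:2].astype(np.float32)*1000),k.sum())
for s in np.arange(-.01,.12,.01):
    q=Q[abs(Q[:,0]-s)<.003]; print(s.round(3),len(q),q[:,1].min().round(4) if len(q) else'',q[:,1].max().round(4) if len(q) else '',np.median(q[:,2]).round(4) if len(q) else '')
for s in np.arange(-.05,.05,.01):
    q=Q[abs(Q[:,1]-s)<.004]; print('y',s.round(3),len(q),q[:,0].min().round(4) if len(q) else'')
mt=(abs(W[:,:,2]-.033)<.004)&(L[:,:,1]>.04)&(abs(L[:,:,0])<.1)&(L[:,:,1]<.09); print("mount",L[mt].mean(0),mt.sum())
E
python3 m2.py
```

```text
nose ((505.009765625, 285.11407470703125), (89.62212371826172, 35.37873077392578), 2.284938335418701) 0.4599243712690796 0.5492882712479078
ray ((512.6992797851562, 285.11248779296875), (72.6466064453125, 32.462886810302734), 0.923660159111023)
ray ((475.2955017089844, 281.22247314453125), (34.05326843261719, 28.21194839477539), 88.86643981933594)
coupon in plate ((56.54545593261719, -3.6982154846191406), (108.96540832519531, 80.50544738769531), 0.3889147937297821) 1466
-0.01 0   
0.0 13 -0.0392 0.0268 0.0266
0.01 83 -0.0432 0.0355 0.0272
0.02 84 -0.043 0.0359 0.0276
0.03 82 -0.0427 0.0361 0.0287
0.04 81 -0.044 0.0347 0.0289
0.05 82 -0.0438 0.0353 0.0299
0.06 84 -0.0432 0.0357 0.0305
0.07 83 -0.043 0.0363 0.0315
0.08 81 -0.042 0.0364 0.0322
0.09 79 -0.0437 0.0368 0.0341
0.1 82 -0.0432 0.0358 0.0336
0.11 54 -0.0424 0.0365 0.034
y -0.05 0 
y -0.04 138 0.0025
y -0.03 142 0.0023
y -0.02 146 0.0034
y -0.01 147 0.0023
y 0.0 144 0.0025
y 0.01 151 0.0021
y 0.02 146 0.0032
y 0.03 146 0.0025
y 0.04 11 0.0312
mount [0.06548603 0.07036778] 112
```

```bash
cat > g.py <<'E'
from h import *
from scipy.spatial.transform import Rotation as Ro
TH=np.radians(9.24); C=np.array([.56765,-.03172])
def p2w(x,y): return C+[x*np.cos(TH)-y*np.sin(TH),x*np.sin(TH)+y*np.cos(TH)]
def go(pts,s=None):
    s=s or state(); q=np.array(s["tool_rot"]); R=Ro.from_quat(q[[1,2,3,0]]); p=np.array(s["tool_pos"])
    x=R.as_matrix()[:,0]; print("now",p.round(4),"yaw",np.degrees(np.arctan2(x[1],x[0])).round(2),"z",R.as_matrix()[:,2].round(4),"F",np.round(s["contact_force"],2),"w",round(s["gripper_width"],3),"gf",round(s["grasp_force"],1),"t",s["time"],"q6",s["joint_pos"][5].round(2))
    for X,Y,Z,yaw in pts:
        a=np.radians(yaw); M=np.array([[np.cos(a),np.sin(a),0],[np.sin(a),-np.cos(a),0],[0,0,-1]])
        print(np.round(R.inv().apply(np.array([X,Y,Z])-p)/.025,3),np.round(np.degrees((R.inv()*Ro.from_matrix(M)).as_rotvec())/8,3))
E
python3 - <<'E'
from g import *
go([(.50,-.15,.2,10),(.475,.2815,.14,3)])
E
```

```text
now [ 0.194  -0.5935  0.2302] yaw 18.09 z [-4.0e-04  1.9e-03 -1.0e+00] F [-0.25  0.01  0.57] w 0.999 gf 0.0 t 0.1 q6 -0.12
[ 17.145 -13.06    1.235] [-0.014 -0.     1.011]
[ 21.554 -29.773   3.668] [-0.014  0.     1.886]
```

Call:
jog_arm(targets=[[[17.1,-13,1.2],[0,0,1],100],[[17.1,-13,1.2],[0,0,1],100],[[17.1,-13,1.2],[0,0,1],100],[[17.1,-13,1.2],[0,0,1],100],[[17.1,-13,1.2],[0,0,1],100],[[17.1,-13,1.2],[0,0,1],100],[[17.1,-13,1.2],[0,0,1],100],[[17.1,-13,1.2],[0,0,1],100]])

```text
time: 1.1
tool_pos: [0.4787, -0.1815, 0.203]
tool_rot: [0.0, 0.996, 0.088, -0.0]
contact_force: [0.4, -0.9, 0.5]
gripper_width: 1.003
grasp_force: 0.0
```

```bash
python3 -c "
from g import *
go([(.475,.2815,.12,3)])"
```

```text
now [ 0.4787 -0.1815  0.203 ] yaw 10.09 z [-0.e+00 -1.e-04 -1.e+00] F [ 0.4  -0.93  0.46] w 1.003 gf 0.0 t 1.1 q6 0.89
[  3.1   -18.259   3.32 ] [0.    0.    0.886]
```

Call:
jog_arm(targets=[[[3.1,-18.25,3.3],[0,0,0.9],100],[[3.1,-18.25,3.3],[0,0,0.9],100],[[3.1,-18.25,3.3],[0,0,0.9],100],[[3.1,-18.25,3.3],[0,0,0.9],100],[[3.1,-18.25,3.3],[0,0,0.9],100],[[3.1,-18.25,3.3],[0,0,0.9],100],[[3.1,-18.25,3.3],[0,0,0.9],100],[[3.1,-18.25,3.3],[0,0,0.9],100]])

```text
time: 2.1
tool_pos: [0.4731, 0.2818, 0.1197]
tool_rot: [0.0, 1.0, 0.027, -0.001]
contact_force: [0.0, -0.3, -0.1]
gripper_width: 1.003
grasp_force: 0.0
```

```bash
python3 -c "
from g import *
for n in('side','top'):
    im,D=grab_frame(n); np.savez(f'pics/{n}1.npz',im=im,D=D); 
    if n=='side': cv2.imwrite('pics/s1.png',cv2.resize(im[230:420,60:300,::-1],None,fx=3,fy=3))
go([(.475,.2815,.012,3)])"
```

```text
now [0.473  0.2817 0.1195] yaw 3.13 z [-2.4e-03 -3.0e-04 -1.0e+00] F [ 0.27 -0.48 -0.03] w 0.998 gf 0.0 t 2.2 q6 1.92
[0.09  0.011 4.299] [0.002 0.017 0.016]
```

View pics/s1.png

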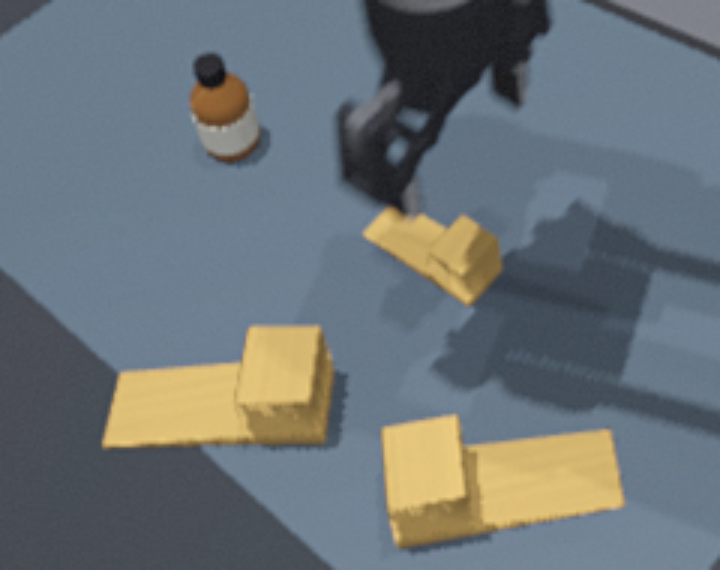

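The open gripper stands above the small wedge (crop around (430,250)) with its fingers on either side of the heel, and the other wedges are clear. I descend and close.

Call:
jog_arm(targets=[[[0.09,0,2.2],[0,0,0],100],[[0.09,0,3.6],[0,0,0],100],[[0.09,0,4.2],[0,0,0],100],[[0.09,0,4.2],[0,0,0],60],[[0.09,0,4.2],[0,0,0],10],[[0.09,0,4.2],[0,0,0],10],[[0.09,0,4.2],[0,0,0],10],[[0.09,0,4.2],[0,0,0],10]])

```text
time: 3.2
tool_pos: [0.4783, 0.2801, 0.0182]
tool_rot: [-0.001, 1.0, 0.025, 0.002]
contact_force: [0.2, 0.0, 6.9]
gripper_width: 0.361
grasp_force: 61.2
```

```bash
python3 -c "
from g import *
go([(*p2w(-.1,-.0037),.14,9.24)])"
```

```text
now [0.4783 0.2801 0.0182] yaw 2.9 z [ 0.0037  0.0015 -1.    ] F [0.21 0.04 6.86] w 0.361 gf 61.2 t 3.2 q6 1.92
[-1.003 13.221 -4.892] [-0.008 -0.027 -0.793]
```

Call:
jog_arm(targets=[[[0,0,-1.5],[0,0,0],10],[[0,0,-3],[0,0,0],10],[[0,2,-4.8],[0,0,0],10],[[-0.5,4.2,-4.8],[0,0,-0.4],10],[[-1,6.6,-4.8],[0,0,-0.8],10],[[-1,9,-4.8],[0,0,-0.8],10],[[-1,11.4,-4.8],[0,0,-0.8],10],[[-1,13.2,-4.8],[0,0,-0.8],10]])

```text
time: 4.2
tool_pos: [0.4675, -0.0535, 0.1355]
tool_rot: [0.0, 0.997, 0.08, -0.0]
contact_force: [-0.3, -0.3, -2.8]
gripper_width: 0.36
grasp_force: 60.7
```

```bash
python3 -c "
from g import *
for n in('side','top'):
    im,D=grab_frame(n); np.savez(f'pics/{n}2.npz',im=im,D=D); 
    if n=='side': cv2.imwrite('pics/s2.png',cv2.resize(im[80:290,160:430,::-1],None,fx=2.6,fy=2.6))
    else: cv2.imwrite('pics/t2.png',cv2.resize(im[140:360,200:420,::-1],None,fx=2.6,fy=2.6))
go([(*p2w(-.1,-.0037),.14,9.24)])"
```

```text
now [ 0.4678 -0.0549  0.1357] yaw 8.98 z [-5.0e-04 -1.4e-03 -1.0e+00] F [ 0.11  0.05 -3.9 ] w 0.361 gf 60.8 t 4.3 q6 1.14
[ 0.089 -0.128 -0.173] [ 0.01   0.005 -0.032]
```

View pics/s2.png

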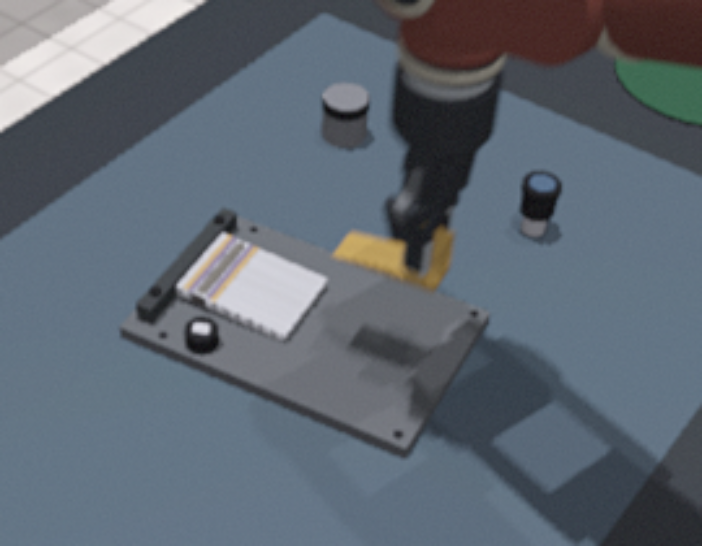

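The side view shows the wedge held upright by its heel, with the nose toward the coupon, above the near part of the plate. I measure its pose in the hand from the depth.

```bash
cat > w.py <<'E'
from g import *
import sys
def meas(tag,tcp,zlo,verb=1):
    for n in("side","top"):
        z=np.load(f"pics/{n}{tag}.npz"); W=cloud(n,z["D"]); hsv=cv2.cvtColor(z["im"],cv2.COLOR_RGB2HSV)
        m=(hsv[:,:,0]>12)&(hsv[:,:,0]<34)&(hsv[:,:,1]>90)&(hsv[:,:,2]>70)&(np.abs(W[:,:,:2]-tcp[:2]).max(2)<.12)&(W[:,:,2]>zlo)
        P=W[m]; L=np.c_[(P[:,:2]-tcp[:2])@np.array([[np.cos(TH),-np.sin(TH)],[np.sin(TH),np.cos(TH)]]),P[:,2]-tcp[2]]
        N=L[(L[:,0]>.02)&(L[:,0]<.078)]
        if len(N)<20: print(n,len(L),len(N)); continue
        for _ in range(4):
            A=np.c_[N[:,:2],np.ones(len(N))]; c=np.linalg.lstsq(A,N[:,2],rcond=None)[0]; r=N[:,2]-A@c; N=N[abs(r)<max(2*np.std(r),.0015)]
        print(n,len(N),"slope x,y",c[:2].round(3),"top z rel tcp at x=.045",(c[2]+.045*c[0]).round(4),"tip x",np.percentile(L[:,0],[98,99.5]).round(4),"sd",np.std(r).round(4))
        e=[]
        for s in np.arange(.02,.08,.01):
            q=L[abs(L[:,0]-s)<.004]
            if len(q)>5: e.append((round(s,2),q[:,1].min().round(4),q[:,1].max().round(4)))
        print("  y edges",[tuple(float(v) for v in t) for t in e])
if __name__=="__main__": meas(sys.argv[1],np.array(state()["tool_pos"]),float(sys.argv[2]))
E
python3 w.py 2 .06
```

```text
side 197 slope x,y [-0.14  -0.005] top z rel tcp at x=.045 -0.0137 tip x [0.0709 0.0725] sd 0.0009
  y edges [(0.02, 0.0017, 0.0194), (0.03, -0.0161, 0.0204), (0.04, -0.01, 0.0197), (0.05, -0.0081, 0.0188), (0.06, -0.0076, 0.02), (0.07, -0.0063, 0.0187)]
top 7 0
```

Call:
jog_arm(targets=[[[0.1,-0.1,1.5],[0,0,0],10],[[0.1,-0.1,2.8],[0,0,0],10],[[0.1,-0.1,3.6],[0,0,0],10],[[0.1,-0.1,3.9],[0,0,0],10],[[0.1,-0.1,3.9],[0,0,0],10],[[0.1,-0.1,3.9],[0,0,0],10]])

```text
time: 5.05
tool_pos: [0.4713, -0.0485, 0.0396]
tool_rot: [0.0, 0.997, 0.081, 0.001]
contact_force: [-0.2, -0.1, -2.6]
gripper_width: 0.359
grasp_force: 60.8
```

```bash
python3 -c "
from g import *
go([(*p2w(-.1,-.0037),.033,9.24)])"
```

```text
now [ 0.4713 -0.0485  0.0396] yaw 9.31 z [ 2.e-03 -5.e-04 -1.e+00] F [-0.17 -0.07 -2.58] w 0.359 gf 60.8 t 5.05 q6 1.15
[-0.088  0.102  0.264] [ 0.006 -0.014  0.009]
```

Call:
jog_arm(targets=[[[-0.05,0.05,0.15],[0,0,0],10],[[-0.05,0.1,0.22],[0,0,0],10],[[-0.05,0.1,0.26],[0,0,0],10],[[-0.05,0.1,0.26],[0,0,0],10]])

```text
time: 5.55
tool_pos: [0.4705, -0.0516, 0.0332]
tool_rot: [0.0, 0.997, 0.081, 0.001]
contact_force: [-2.0, 0.2, 5.6]
gripper_width: 0.36
grasp_force: 61.8
```

```bash
python3 -c "
from g import *
go([(*p2w(-.1,-.0037),.033,9.24)])"
```

```text
now [ 0.4705 -0.0516  0.0332] yaw 9.29 z [ 1.6e-03 -4.0e-04 -1.0e+00] F [-1.98  0.17  5.56] w 0.36 gf 61.8 t 5.55 q6 1.14
[-0.037 -0.011  0.008] [ 0.005 -0.011  0.006]
```

```bash
cat > v.py <<'E'
from g import *
import sys
tag=sys.argv[1]
for n in('side','top'):
    im,D=grab_frame(n); np.savez(f'pics/{n}{tag}.npz',im=im,D=D); W=cloud(n,D); hsv=cv2.cvtColor(im,cv2.COLOR_RGB2HSV)
    if n=='side': cv2.imwrite(f'pics/s{tag}.png',cv2.resize(im[140:250,190:370,::-1],None,fx=4,fy=4))
    L=(W[:,:,:2]-C)@np.array([[np.cos(TH),-np.sin(TH)],[np.sin(TH),np.cos(TH)]]); z=W[:,:,2]
    k=(hsv[:,:,1]<60)&(hsv[:,:,2]>110)&(abs(L[:,:,0]-.055)<.065)&(abs(L[:,:,1])<.055)&(z>.02)&(z<.045)
    Q=np.c_[L[k],z[k]]; T=Q[(Q[:,0]>.012)&(Q[:,0]<.075)&(abs(Q[:,1]+.004)<.034)]
    for _ in range(4):
        A=np.c_[T[:,:2],np.ones(len(T))]; c=np.linalg.lstsq(A,T[:,2],rcond=None)[0]; r=T[:,2]-A@c; T=T[abs(r)<2.5*np.std(r)+1e-4]
    F=Q[abs(Q[:,2]-np.c_[Q[:,:2],np.ones(len(Q))]@c)<.003]
    print(n,"coupon",len(T),"pitch,roll",c[:2].round(4),"near top z",(c[2]+.004*c[0]).round(4),"z@.09",(c[2]+.09*c[0]).round(4),"near x",[float(np.percentile(F[abs(F[:,1]-s)<.006][:,0],1).round(4)) for s in(-.034,-.02,.012,.027)],"y",[tuple(np.percentile(F[abs(F[:,0]-s)<.006][:,1],[1,99]).round(4)) for s in(.03,.07)])
    m=(hsv[:,:,0]>12)&(hsv[:,:,0]<34)&(hsv[:,:,1]>90)&(hsv[:,:,2]>70)&(abs(L[:,:,1])<.03)&(L[:,:,0]<.02)&(L[:,:,0]>-.14)&(z<.03)
    N=np.c_[L[m],z[m]]
    if len(N)>20: print("  wedge tip x",np.percentile(N[:,0],[97,99,100]).round(4),[(float(s.round(3)),*np.percentile(N[abs(N[:,0]-s)<.005][:,1],[2,98]).round(4)) for s in np.arange(-.09,0,.01) if (abs(N[:,0]-s)<.005).sum()>8])
s=state(); t=(np.array(s['tool_pos'])[:2]-C)@np.array([[np.cos(TH),-np.sin(TH)],[np.sin(TH),np.cos(TH)]])
print("tcp in plate",t.round(4)); go([])
E
python3 v.py 3
```

```text
side coupon 565 pitch,roll [0.0732 0.0006] near top z 0.0264 z@.09 0.0327 near x [0.0046, 0.0047, 0.0047, 0.0045] y [(np.float64(-0.042), np.float64(0.0379)), (np.float64(-0.0417), np.float64(0.0372))]
  wedge tip x [-0.0279 -0.0265 -0.0254] [(-0.09, np.float64(0.0103), np.float64(0.0142)), (-0.08, np.float64(-0.0028), np.float64(0.013)), (-0.07, np.float64(-0.0094), np.float64(0.0134)), (-0.06, np.float64(-0.0175), np.float64(0.014)), (-0.05, np.float64(-0.0168), np.float64(0.0146)), (-0.04, np.float64(-0.0174), np.float64(0.0135)), (-0.03, np.float64(-0.0189), np.float64(0.0139))]
top coupon 695 pitch,roll [0.0686 0.0014] near top z 0.0268 z@.09 0.0327 near x [0.0033, 0.0032, 0.0028, 0.0034] y [(np.float64(-0.0428), np.float64(0.0348)), (np.float64(-0.0426), np.float64(0.0354))]
tcp in plate [-0.0991 -0.004 ]
now [ 0.4705 -0.0515  0.0332] yaw 9.29 z [ 1.6e-03 -5.0e-04 -1.0e+00] F [-2.11  0.9   5.16] w 0.359 gf 61.8 t 5.65 q6 1.14
```

View pics/s3.png

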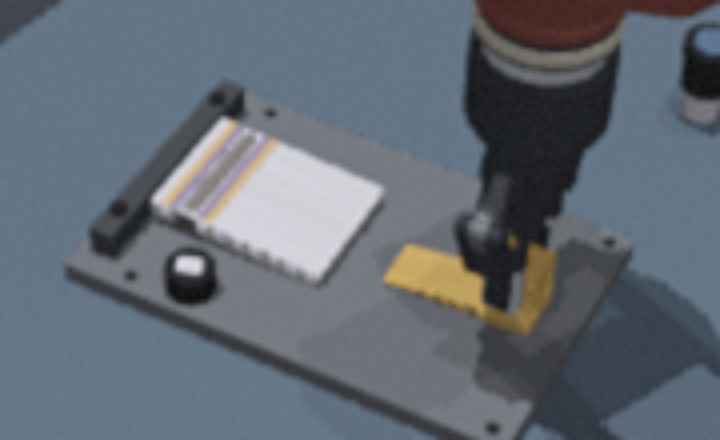

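The side view shows the wedge flat on the plate at (450,275), in line with the coupon. Both wedge and coupon centrelines are at plate y = -2 mm. The tip is about 37 mm short of the low edge, so I push in.

Call:
jog_arm(targets=[[[0.4,0,0],[0,0,0],10],[[0.8,0,0],[0,0,0],10],[[1.1,0,0],[0,0,0],10],[[1.3,0,0],[0,0,0],10],[[1.5,0,0],[0,0,0],10],[[1.7,0,0],[0,0,0],10],[[1.9,0,0],[0,0,0],10],[[1.9,0,0],[0,0,0],10]])

```text
time: 6.65
tool_pos: [0.5177, -0.0439, 0.0332]
tool_rot: [0.0, 0.997, 0.081, 0.001]
contact_force: [-1.5, 0.2, 5.3]
gripper_width: 0.359
grasp_force: 62.1
```

```bash
python3 v.py 4
```

```text
side coupon 550 pitch,roll [0.0387 0.0039] near top z 0.0291 z@.09 0.0324 near x [0.0097, 0.0054, 0.0049, 0.0046] y [(np.float64(-0.0425), np.float64(0.0375)), (np.float64(-0.042), np.float64(0.0381))]
  wedge tip x [0.0024 0.0036 0.0045] [(-0.07, np.float64(-0.0217), np.float64(0.0124)), (-0.06, np.float64(-0.0261), np.float64(0.013)), (-0.05, np.float64(0.0097), np.float64(0.0148)), (-0.04, np.float64(0.01), np.float64(0.0139)), (-0.03, np.float64(-0.007), np.float64(0.0132)), (-0.02, np.float64(-0.0095), np.float64(0.0136)), (-0.01, np.float64(-0.0169), np.float64(0.0146))]
top coupon 210 pitch,roll [0.0258 0.0039] near top z 0.0299 z@.09 0.0321 near x [0.0465, 0.0527, 0.0055, 0.0497] y [(np.float64(0.0012), np.float64(0.0025)), (np.float64(-0.0428), np.float64(0.0359))]
tcp in plate [-0.0513 -0.004 ]
now [ 0.5177 -0.0439  0.0332] yaw 9.29 z [ 2.2e-03 -6.0e-04 -1.0e+00] F [-0.61 -0.51  5.28] w 0.359 gf 62.0 t 6.75 q6 1.18
```

Call:
jog_arm(targets=[[[0.15,0,0],[0,0,0],10],[[0.3,0,0],[0,0,0],10],[[0.45,0,0],[0,0,0],10],[[0.6,0,0],[0,0,0],10],[[0.6,0,0],[0,0,0],10]])

```text
time: 7.38
tool_pos: [0.5323, -0.0415, 0.0332]
tool_rot: [0.0, 0.997, 0.081, 0.001]
contact_force: [-2.9, -0.1, 6.8]
gripper_width: 0.36
grasp_force: 62.2
```

```bash
python3 v.py 5
```

```text
side coupon 526 pitch,roll [0.0067 0.0001] near top z 0.0315 z@.09 0.0321 near x [0.0265, 0.0159, 0.0047, 0.0062] y [(np.float64(-0.0421), np.float64(0.0378)), (np.float64(-0.042), np.float64(0.0377))]
  wedge tip x [0.003  0.0044 0.0052] [(-0.05, np.float64(-0.0218), np.float64(0.0132)), (-0.04, np.float64(0.0113), np.float64(0.014)), (-0.03, np.float64(0.0102), np.float64(0.0142)), (-0.02, np.float64(0.0069), np.float64(0.0135)), (-0.01, np.float64(-0.0093), np.float64(0.0136))]
top coupon 50 pitch,roll [0.0588 0.0295] near top z 0.0296 z@.09 0.0346 near x [0.0663, 0.0712, 0.0132, 0.0043] y [(np.float64(0.0085), np.float64(0.0129)), (np.float64(-0.0432), np.float64(0.0351))]
tcp in plate [-0.0365 -0.004 ]
now [ 0.5323 -0.0415  0.0332] yaw 9.3 z [ 1.7e-03 -7.0e-04 -1.0e+00] F [-1.54 -0.31  6.14] w 0.36 gf 62.1 t 7.475 q6 1.19
```

View pics/s5.png

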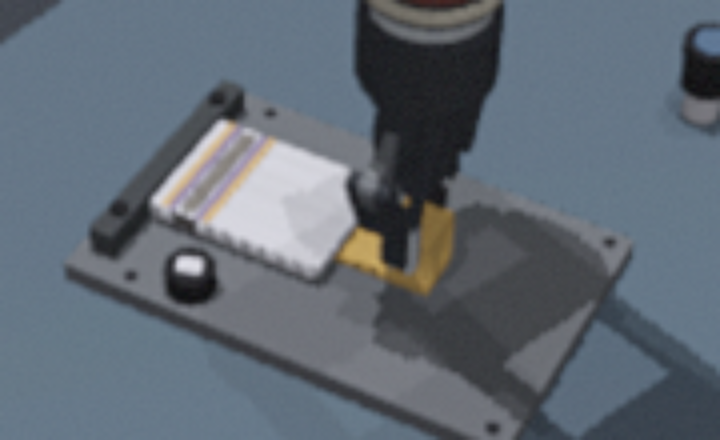

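The coupon is almost level, about 0.006 rad nose-down, with the wedge under the middle of its near edge at (350,245). A push of about 3 mm more should level it.

Call:
jog_arm(targets=[[[0.06,0,0],[0,0,0],10],[[0.12,0,0],[0,0,0],10],[[0.12,0,0],[0,0,0],10],[[0.12,0,0],[0,0,0],10]])

```text
time: 7.98
tool_pos: [0.5347, -0.0411, 0.0332]
tool_rot: [0.0, 0.997, 0.081, 0.0]
contact_force: [-4.3, 0.1, 8.2]
gripper_width: 0.361
grasp_force: 62.3
```

```bash
python3 v.py 6
```

```text
side coupon 509 pitch,roll [-0.0008 -0.0002] near top z 0.0322 z@.09 0.0321 near x [0.029, 0.0188, 0.0052, 0.005] y [(np.float64(-0.0415), np.float64(0.038)), (np.float64(-0.0425), np.float64(0.0366))]
  wedge tip x [0.0038 0.0044 0.0056] [(-0.05, np.float64(-0.0231), np.float64(0.0136)), (-0.04, np.float64(0.0102), np.float64(0.0136)), (-0.03, np.float64(0.0099), np.float64(0.0149)), (-0.02, np.float64(0.0094), np.float64(0.0136)), (-0.01, np.float64(-0.0094), np.float64(0.0131))]
top coupon 35 pitch,roll [ 0.0175 -0.0039] near top z 0.0317 z@.09 0.0332 near x [0.0697, 0.0797, 0.018, 0.0054] y [(np.float64(0.0108), np.float64(0.0155)), (np.float64(-0.0436), np.float64(0.0298))]
tcp in plate [-0.034 -0.004]
now [ 0.5347 -0.0411  0.0332] yaw 9.3 z [ 2.e-04 -8.e-04 -1.e+00] F [-4.76 -0.85  7.83] w 0.359 gf 62.3 t 8.075 q6 1.19
```

Call:
jog_arm(targets=[[[0,0,0],[0,0,0],10],[[0,0,0],[0,0,0],10],[[0,0,0],[0,0,0],10],[[0,0,0],[0,0,0],10]])

```text
time: 8.57
tool_pos: [0.5347, -0.0411, 0.0332]
tool_rot: [0.0, 0.997, 0.081, 0.0]
contact_force: [-4.6, 0.0, 8.8]
gripper_width: 0.361
grasp_force: 62.3
```

```bash
python3 v.py 7
```

```text
side coupon 503 pitch,roll [-0.0032  0.0022] near top z 0.0323 z@.09 0.0321 near x [0.0288, 0.0194, 0.0063, 0.0055] y [(np.float64(-0.0407), np.float64(0.0369)), (np.float64(-0.0421), np.float64(0.0368))]
  wedge tip x [0.0033 0.0042 0.006 ] [(-0.05, np.float64(-0.022), np.float64(0.0127)), (-0.04, np.float64(0.0112), np.float64(0.015)), (-0.03, np.float64(0.0091), np.float64(0.014)), (-0.02, np.float64(0.008), np.float64(0.0157)), (-0.01, np.float64(-0.0097), np.float64(0.0139))]
top coupon 36 pitch,roll [-0.0502 -0.0456] near top z 0.0343 z@.09 0.03 near x [0.0694, 0.0798, 0.0176, 0.0038] y [(np.float64(0.0109), np.float64(0.015)), (np.float64(-0.0436), np.float64(0.0291))]
tcp in plate [-0.034 -0.004]
now [ 0.5347 -0.0411  0.0332] yaw 9.3 z [ 2.e-04 -7.e-04 -1.e+00] F [-4.63 -1.01  8.05] w 0.357 gf 62.3 t 8.675 q6 1.19
```

View pics/s7.png

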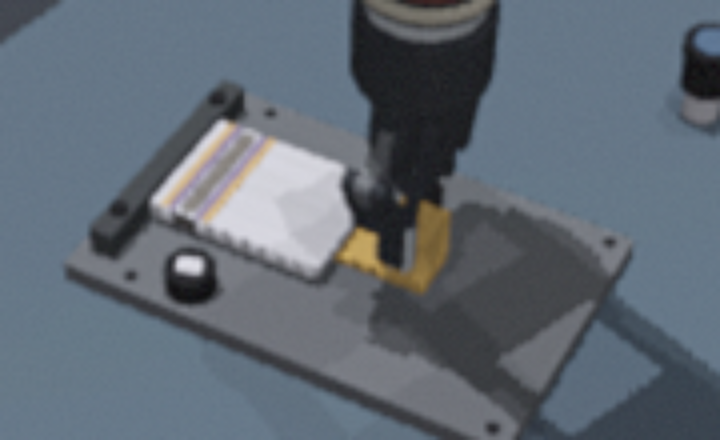

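```bash
python3 -c "
from plant import *
print(job_done())"
```

```text
the job is handed in; nothing more can be done
None
```

The coupon is level to within about 0.003 rad (camera depth), its far end about where it started by the fence; the wedge lies flat under the middle of its low edge, held by the heel, and the job was handed in at about 8.7 s.

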